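Lay out the mould parts round the cavity plate

ROBOT

A 6-joint arm with a two-finger parallel gripper is mounted at the origin on a cart in front of the work surface, level with it; the furniture and walls round the work are solid. World frame = base frame: x ahead of the robot, y to its left, z up, the work surface at z = 0. Lengths are in m, angles in rad, forces in N, time in s.
With the tool pointing down it reaches from about 0.275 to 0.75 m from the base axis. Payload 10.2 kg.
Tool frame: the origin (TCP) lies on the centre line of the jaws, within the pads' length; the fingertips stand 11 mm ahead of it and the grasp point (between the pads) lies 8 mm behind it (arm.tip_extent is the z of the fingertips in the tool frame, in m); z points along the fingers, y is the line along which they close (so a half turn about z gives the same grasp; the last joint's range is limited). The gripper opens to 85 mm and grips with 20 to 120 N. Pads are 22 mm wide; open, the fingers measure 114 mm over their backs; the gripper's body (76 mm by 85 mm) begins 54 mm behind the grasp point. The pads swing forward as they close: fully open they stand 13 mm farther back than shut.
Start: joints at [-1.344, 0.313, 1.498, -0, 1.331, -0.223], TCP at [0.228, -0.473, 0.242] pointing down, gripper open.
Joint ranges: [-2.94, 2.94], [-0.97, 2.17], [0.19, 2.56], [-1.23, 4.37], [0.02, 3.11], [-2.88, 2.88]. Speed limits (rad/s): [2.39, 2.39, 3.01, 3.14, 3.14, 3.14].

INTERFACE

Orientations are given as a rotation vector (axis times angle).
In Python, from cell import monitor, viewer, order, arm gives the robot as it stands. The module is installed in compiled form; this text tells all that it offers.
- The arm moves only by the shell command python3 -m crank 'ROWS'. ROWS is JSON, a list of rows, each an object of numbers: "x", "y", "z": the shift along the tool's x, y, z in units of 40 mm (1.0 is 40 mm); "ax", "ay", "az": the turn, a rotation vector about the tool's x, y, z in units of 5 degrees (1.0 is 5 degrees); "grip": the opening, from 0 (shut) to 1 (fully open). A call has 1 to 5 rows; each row is the pose to reach, as a shift and turn from the pose commanded when the call began, along the tool's axes at that moment; what a row does not reach only later rows make up. A row lasts 1/8 s, in which the tool goes at most 62.5 mm and 10.7 degrees, less where a joint would pass 70% of its speed; a pose out of reach is approached as far as the arm can. A call with a gripper value outside its range is refused whole. The fingers move at their own pace and stop on an object; the grip force is fixed at half the most. Time passes only in rows, so rows that repeat a pose let the fingers close. It gives the time, the measured TCP pose, the force, the opening and the grip force at its end, in the units of the state.
- monitor.get_obs(): the state, without advancing time (a new reading comes with each control period).
- viewer.read_camera(name): name is "scene" or "side" or "wrist"; returns (picture, depth): 420x560x3 uint8, red, green, blue; 420x560 float32, m along the optical axis (not along the pixel's ray), 0 where there is no reading.
- viewer.camera_model(name): a dict with "mtx" (3x3 intrinsics, pixels), "dist_coeffs" ([k1, k2, p1, p2, k3] as OpenCV has them; the pictures are not rectified), "origin" and "orientation" of the camera in the world. Camera axes: x right, y down, z forward; pixel columns grow to the right and rows downward; lengths in m; the calibration is good to about 2 mm. A picture is of the moment at which its call begins: read the wrist's pose just before it. camera_model takes no time and is no camera call; for the wrist camera it gives the pose at the moment of the call.
- order.close_job(): hands the job in; it is judged then, once.
The state is a dict: "t": time; "q": joint angles; "joint_vel": joint speeds; "joint_torque": joint torques, N m; "ee_pos": TCP position; "orientation": TCP orientation; "wrist_force": force on the tool from outside, world axes, zero at the start; "ft_torque": the same for the moment, N m; "width": finger opening in m; "gripper_force": force on a finger pad.
Only numpy, scipy, OpenCV 4.12 (cv2) and the standard library are available. Lean on these libraries where they do the work, as an engineer would, in place of code of your own. Each camera call takes 0.05 s, during which the arm holds its last target. There are 200 camera calls.

TASK

Lay out the parts of the clip mould on the setting board round the steel cavity plate that is screwed to it: the flanged sprue bush, standing on its flange, on the dark disc to the left of the plate, the plain guide sleeve upright on the disc to its right, and the core block on the disc behind it, boss up, its long side parallel to the plate's back edge, with the flat locating ring lying on top of the block round its boss. Lay the side cutters in front of the plate, flat and lengthwise on the dark strip; centre everything on its mark, and do not disturb the blade carton or the standing marker.

Things in the scene. Friction and masses are not known exactly. Their poses are not given: they have to be found in the camera images.
- board: Fixed light grey board, 290x300x10 mm, turned up to 20 degrees; origin: centre of its underside on the bench; x away from the robot (behind), y left, z up. At its middle a fixed steel cavity plate 70x70 mm, 18 mm high. Flush dark rubber marks (z 10 mm), centres in mm: 70 mm discs left (0, 105), right (0, -105), behind (97, 0); in front a strip 66 (x) x 150 (y) at (-100, 0)
- sprue_bush_mid (a point): Loose steel sprue bush, standing: a flange of 50 mm diameter, 10 mm thick, at the bottom, above it a round barrel of 28 mm diameter to 45 mm height with a small blind hole in its top; about 0.2 kg. The point is on its axis, half-way up, 22.5 mm above its underside; z up along the axis
- sleeve_mid (a point): Loose steel guide sleeve, standing: a plain tube, 36 mm outside and 21 mm inside diameter, 40 mm high; about 0.18 kg. The point is its centre, 20 mm above its underside; z up along the axis
- locating_ring_mid (a point): Loose flat steel locating ring, lying: 56 mm outside and 32 mm inside diameter, 12 mm thick; about 0.15 kg. The point is the centre of the ring, 6 mm above its underside; z up along the axis
- core_block_mid (a point): Loose steel core block, 44 (x) x 60 (y) x 28 (z) mm, with a round boss of 22 mm diameter standing 5 mm above the middle of its top; about 0.45 kg. The point is the centre of the block without the boss, 14 mm above its underside; y along the long side, z up
- cutters_mid (a point): Loose side cutters with red handles lying flat, 129 mm long (y, jaws to -y), 13 mm high; near the point they are about 54 mm wide over both handles (x) and can be grasped there across both; about 0.11 kg. The point is the middle of the length and width, 6.5 mm above the underside
- carton: Bystander, not to be disturbed: upright blue and yellow carton, 59 x 61 x 170 mm high; origin at the centre of its underside
- pen: Bystander, not to be disturbed: black marker pen standing upright on its cap, 18 mm diameter, 128 mm high; origin at the centre of its underside
Not all that is in view belongs to the job. There is more than one size of the part that bears locating_ring_mid; the job needs the smaller.

How it is judged:
By the outcome, as a careful person would: the job done as asked, in the order asked, and still so for the second after the job is handed in, with the robot touching nothing.
It also fails if it takes over 138 s, if anything falls off the work surface, if the arm or the gripper's body presses on something with over 40 N, if the wrist force passes 120 N, or if a joint passes its speed limit or range.

## Working session

There is one attempt and no reset: what is moved stays moved. The work goes in short steps, Python scripts to look and compute and a shell command to move; the robot and the scene stay as the last step left them, time stands still between calls to the robot, and variables do not carry over. Pictures are saved under pics/ and viewed, at most 17 in all, crops included, and the job is handed in when it is done.

```bash
mkdir -p pics
cat > h.py <<'E'
import numpy as np, cv2
from scipy.spatial.transform import Rotation as R
from cell import monitor, viewer, order, arm
def cam(n):
    m=viewer.camera_model(n); K=np.array(m['mtx'],float); d=np.array(m['dist_coeffs'],float)
    o=np.array(m['orientation'],float)
    Rm=o if o.shape==(3,3) else R.from_rotvec(o).as_matrix()
    return K,d,np.array(m['origin'],float),Rm
def shot(n,f=None):
    c=cam(n); p,z=viewer.read_camera(n)
    if f: cv2.imwrite(f'pics/{f}.png',p[:,:,::-1])
    return p,z,c
def ray(c,uv,h):
    uv=np.array(uv,float).reshape(-1,1,2); n=cv2.undistortPoints(uv,c[0],c[1])[:,0]
    r=np.c_[n,np.ones(len(n))]@c[3].T
    s=(h-c[2][2])/r[:,2]
    return c[2]+r*s[:,None]
def cloud(z,c):
    v,u=np.mgrid[0:420,0:560]; n=cv2.undistortPoints(np.stack([u,v],-1).reshape(-1,1,2).astype(float),c[0],c[1])[:,0]
    P=np.c_[n,np.ones(len(n))]*z.reshape(-1,1)
    P=P@c[3].T+c[2]; P=P.reshape(420,560,3); P[z==0]=np.nan; return P
def rel(x,y,z,yaw=None):
    """print shift in tool units to world target TCP; yaw= world angle of tool y axis (closing), deg, mod 180"""
    s=monitor.get_obs(); M=R.from_rotvec(s['orientation']).as_matrix()
    d=M.T@(np.array([x,y,z])-s['ee_pos'])/0.04
    ty=np.degrees(np.arctan2(M[1,1],M[0,1]))
    print('t',round(s['t'],2),'tcp',np.round(s['ee_pos'],4),'toolz',np.round(M[:,2],3),'ty',round(ty,1),'q6',round(s['q'][5],2),'units',np.round(d,2))
    if yaw is not None:
        a=(yaw-ty+90)%180-90
        print('az units',np.round(-a/5,2))
E
python3 - <<'E'
from h import *
for n in('scene','side','wrist'):
    p,z,c=shot(n,n+'0'); print(n,c[2],c[3][:,2].round(3))
print(arm.tip_extent, {k:np.round(v,3) for k,v in monitor.get_obs().items()})
E
```

```text
scene [-0.24960158  0.93666268  0.89913297] [ 0.499 -0.651 -0.572]
side [-0.33485593 -1.23807404  1.0729353 ] [ 0.458  0.671 -0.583]
wrist [ 0.29364967 -0.44144831  0.37225546] [-0.263 -0.124 -0.957]
0.011 {'t': np.float64(0.15), 'q': array([-1.344,  0.313,  1.498,  0.   ,  1.331, -0.223]), 'joint_vel': array([-0.003, -0.001, -0.003,  0.001, -0.002, -0.   ]), 'joint_torque': array([ 2.0000e-03, -4.1236e+01, -2.5980e+01, -0.0000e+00,  3.0000e-03,
       -0.0000e+00]), 'ee_pos': array([ 0.228, -0.473,  0.242]), 'orientation': array([-3.062, -0.7  , -0.   ]), 'wrist_force': array([-0.679, -0.418,  0.572]), 'ft_torque': array([-0.024, -0.037,  0.034]), 'gripper_force': np.float64(0.0), 'width': np.float64(0.085)}
```

View pics/scene0.png

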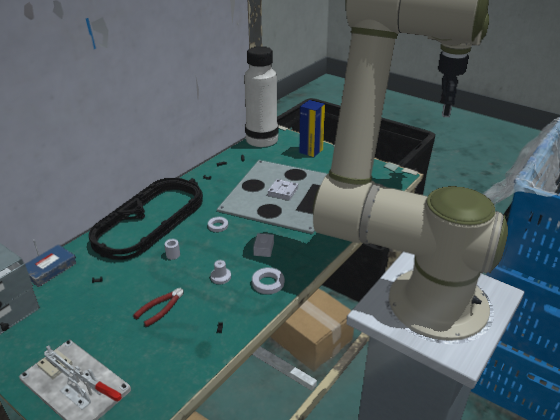

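View pics/side0.png

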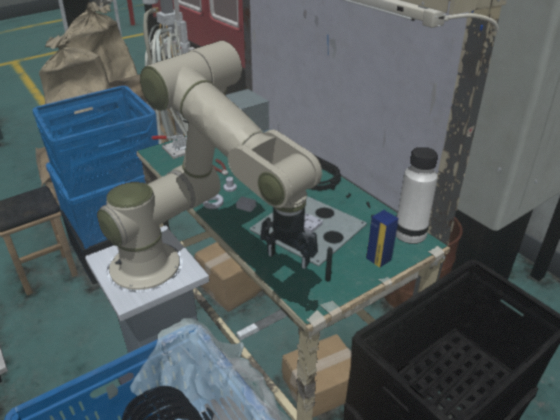

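Scene view: the board's discs are at about (254,185), (296,174) and (269,211), the plate at (283,189), and the cutters at (160,306). The bush is at (220,272), the sleeve at (172,249) and the block at (264,244). There are two rings, at (217,224) and (268,280); by eye the first is the smaller, which fits the job, and the crop below checks it. The side view shows the pen at (330,264), close to the gripper, and the carton at (381,238).

Run:
```python
from h import *
p,z,c=shot('scene'); P=cloud(z,c); hsv=cv2.cvtColor(p,cv2.COLOR_RGB2HSV)
cv2.imwrite('pics/crop.png',cv2.resize(p[150:340,120:340,::-1],None,fx=3.6,fy=3.1,interpolation=cv2.INTER_CUBIC))
H=P[:,:,2]
roi=np.zeros(H.shape,bool); roi[150:340,100:345]=1
notg=~((hsv[:,:,0]>70)&(hsv[:,:,0]<100)&(hsv[:,:,1]>90))
m=(roi&notg&(P[:,:,1]>-.3)&(P[:,:,0]>.2)).astype(np.uint8)
n,l,s,ce=cv2.connectedComponentsWithStats(m)
for i in range(1,n):
    if s[i,4]>60:
        q=P[l==i]; q=q[~np.isnan(q[:,0])]
        if len(q)<20: continue
        hz=np.percentile(q[:,2],92); t=q[q[:,2]>hz-.004]
        print(ce[i].round(0),s[i,4],'zmax',hz.round(3),'topmean',t.mean(0).round(3),'top ext',np.ptp(t,axis=0).round(3))
# dark discs on board
m=((hsv[:,:,2]<75)&roi).astype(np.uint8)
n,l,s,ce=cv2.connectedComponentsWithStats(m)
for i in range(1,n):
    if s[i,4]>120: print('dark',ce[i].round(1),s[i],ray(c,ce[i],.01)[0].round(4))
p2,z2,c2=shot('side'); P2=cloud(z2,c2)
for u,v in((381,238),(374,262),(385,214),(330,277),(329,250)): print(u,v,P2[v,u].round(3))
```

```text
[145. 189.] 6927 zmax 0.143 topmean [0.882 0.175 0.163] top ext [0.016 0.167 0.067]
[292. 197.] 7002 zmax 0.267 topmean [0.252 0.069 0.292] top ext [0.061 0.056 0.079]
[217. 224.] 251 zmax 0.013 topmean [0.603 0.083 0.012] top ext [0.058 0.055 0.006]
[263. 244.] 438 zmax 0.031 topmean [0.44  0.089 0.03 ] top ext [0.063 0.065 0.009]
[172. 249.] 282 zmax 0.04 topmean [0.613 0.245 0.039] top ext [0.037 0.036 0.007]
[305. 314.] 2854 zmax -0.003 topmean [ 0.273  0.167 -0.003] top ext [0.01  0.379 0.011]
[220. 273.] 378 zmax 0.045 topmean [0.459 0.235 0.044] top ext [0.029 0.027 0.008]
[268. 280.] 636 zmax 0.018 topmean [0.353 0.184 0.016] top ext [0.077 0.077 0.006]
[159. 306.] 643 zmax 0.014 topmean [0.501 0.402 0.012] top ext [0.055 0.125 0.008]
dark [150.3 215.1] [ 100  150  125  113 3399] [0.7816 0.1686 0.01  ]
dark [297.5 153.6] [281 150  34   9 213] [ 0.6515 -0.3607  0.01  ]
dark [295.  174.2] [285 169  21  11 187] [ 0.5824 -0.2497  0.01  ]
dark [252.7 185.1] [242 180  22  12 207] [ 0.6488 -0.1228  0.01  ]
dark [308.9 199.9] [296 184  24  31 357] [ 0.4675 -0.158   0.01  ]
dark [269.  210.6] [257 204  24  14 261] [ 0.5277 -0.0467  0.01  ]
dark [298.6 258.2] [ 242  232  103   64 3215] [0.3418 0.0721 0.01  ]
dark [336.4 280.2] [319 261  26  35 438] [0.2229 0.0844 0.01  ]
381 238 [ 0.612 -0.432  0.11 ]
374 262 [ 0.612 -0.419  0.003]
385 214 [ 0.644 -0.407  0.173]
330 277 [ 0.443 -0.399  0.014]
329 250 [ 0.436 -0.394  0.121]
```

View pics/crop.png

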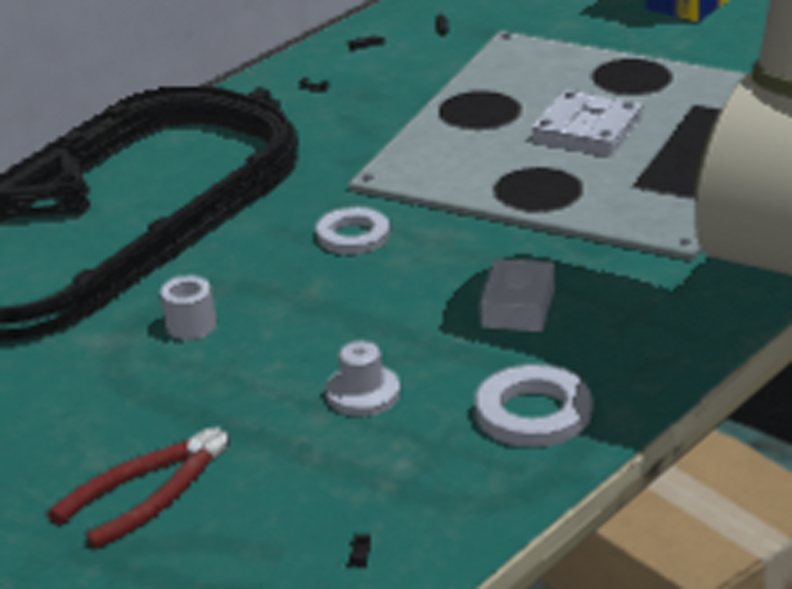

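Crop: the small ring at (352,230), about 56 mm across from depth, is the one needed. The one at (530,405) is about 77 mm, so it is the wrong size. The block lies boss up at (518,293), and the cutters' jaws point right at (208,440). The marks put the board yaw at about 15.1° and its centre at about (0.555,-0.148), and the 210 mm disc spacing checks out.

```bash
python3 -c "
from h import *
rel(.449,.235,.2,15.1)"
```

```text
t 0.25 tcp [ 0.2282 -0.4727  0.242 ] toolz [-0.     0.001 -1.   ] ty -64.2 q6 -0.22 units [ 12.66 -13.53   1.06]
az units -15.87
```

```bash
python3 -m crank '[{"x":0.9,"y":-0.9,"z":0},{"x":1.9,"y":-2.0,"z":0.1},{"x":2.9,"y":-3.1,"z":0.2},{"x":3.7,"y":-4.0,"z":0.3},{"x":4.2,"y":-4.5,"z":0.35}]' | tail -c 400
python3 -m crank '[{"x":0.9,"y":-0.9},{"x":1.9,"y":-2.0},{"x":2.9,"y":-3.1},{"x":3.7,"y":-4.0},{"x":4.2,"y":-4.5}]' >/dev/null
python3 -m crank '[{"x":0.9,"y":-0.9},{"x":1.9,"y":-2.0},{"x":2.9,"y":-3.1},{"x":3.7,"y":-4.0},{"x":4.2,"y":-4.5,"z":0.4}]' >/dev/null
python3 -m crank '[{"az":-2},{"az":-4},{"az":-6},{"az":-8},{"az":-10}]' >/dev/null
python3 -m crank '[{"az":-2},{"az":-4},{"az":-5.8},{"az":-5.8}]' >/dev/null
python3 - <<'E'
from h import *
rel(.459,.235,.026,15.1)
p,z,c=shot('wrist','w1'); P=cloud(z,c)
q=P[(P[:,:,2]>.035)&(P[:,:,2]<.055)]; 
for n,a,b in(('top',.039,.05),('flange',.006,.014)):
    m=(P[:,:,2]>a)&(P[:,:,2]<b)&(abs(P[:,:,0]-.459)<.04)&(abs(P[:,:,1]-.235)<.04)
    q=P[m]; print(n,len(q),q.mean(0),(q.max(0)+q.min(0))/2,np.ptp(q,axis=0))
E
```

```text
t 0.25 tcp [ 0.2282 -0.4727  0.242 ] toolz [-0.     0.001 -1.   ] ty -64.2 q6 -0.22 units [ 12.89 -13.42   5.41]
az units -15.87invalid input at $[0]: expected keys x, y, z, ax, ay, az, grip
invalid input at $[0]: expected keys x, y, z, ax, ay, az, grip
invalid input at $[0]: expected keys x, y, z, ax, ay, az, grip
invalid input at $[0]: expected keys x, y, z, ax, ay, az, grip
invalid input at $[0]: expected keys x, y, z, ax, ay, az, grip
<stdin>:7: RuntimeWarning: Mean of empty slice.
  ret = um.true_divide(
Traceback (most recent call last):
ValueError: zero-size array to reduction operation maximum which has no identity
```

View pics/w1.png

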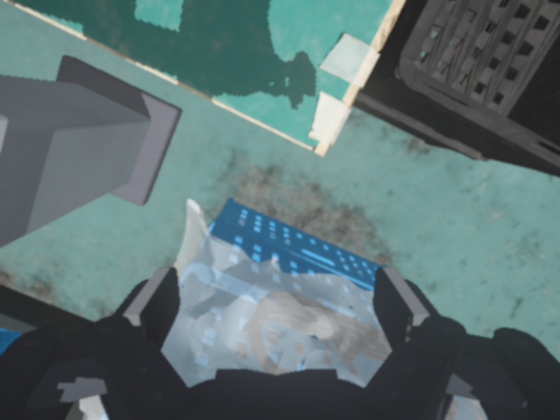

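The wrist picture shows only the floor and the table corner, because the calls were refused: every row needs all seven keys. I'm retyping the moves in full.

```bash
python3 -m crank '[{"x":4.2,"y":-4.5,"z":0.3,"ax":0,"ay":0,"az":0,"grip":1},{"x":4.2,"y":-4.5,"z":0.3,"ax":0,"ay":0,"az":0,"grip":1},{"x":4.2,"y":-4.5,"z":0.3,"ax":0,"ay":0,"az":0,"grip":1},{"x":4.2,"y":-4.5,"z":0.3,"ax":0,"ay":0,"az":0,"grip":1},{"x":4.2,"y":-4.5,"z":0.3,"ax":0,"ay":0,"az":0,"grip":1}]'
python3 -m crank '[{"x":4.2,"y":-4.5,"z":0.3,"ax":0,"ay":0,"az":0,"grip":1},{"x":4.2,"y":-4.5,"z":0.3,"ax":0,"ay":0,"az":0,"grip":1},{"x":4.2,"y":-4.5,"z":0.3,"ax":0,"ay":0,"az":0,"grip":1},{"x":4.2,"y":-4.5,"z":0.3,"ax":0,"ay":0,"az":0,"grip":1},{"x":4.2,"y":-4.5,"z":0.3,"ax":0,"ay":0,"az":0,"grip":1}]'
python3 -c "
from h import *
rel(.439,.235,.2,15.1)"
```

```text
t: 0.92
ee_pos: [0.3019, -0.2349, 0.2304]
orientation: [-3.061, -0.707, -0.0]
wrist_force: [0.3, -0.3, 0.7]
width: 0.0854
gripper_force: 0.0
t: 1.55
ee_pos: [0.3748, 0.0001, 0.2182]
orientation: [-3.06, -0.71, 0.0]
wrist_force: [0.1, -0.7, -0.0]
width: 0.0855
gripper_force: 0.0
t 1.55 tcp [3.748e-01 1.000e-04 2.182e-01] toolz [-0.  0. -1.] ty -63.9 q6 0.8 units [ 4.03 -4.56  0.46]
az units -15.79
```

```bash
python3 -m crank '[{"x":4,"y":-4.6,"z":0.4,"ax":0,"ay":0,"az":-2,"grip":1},{"x":4,"y":-4.6,"z":0.4,"ax":0,"ay":0,"az":-4,"grip":1},{"x":4,"y":-4.6,"z":0.4,"ax":0,"ay":0,"az":-6,"grip":1},{"x":4,"y":-4.6,"z":0.4,"ax":0,"ay":0,"az":-8,"grip":1},{"x":4,"y":-4.6,"z":0.4,"ax":0,"ay":0,"az":-10,"grip":1}]'
python3 -m crank '[{"x":0,"y":0,"z":0,"ax":0,"ay":0,"az":-2,"grip":1},{"x":0,"y":0,"z":0,"ax":0,"ay":0,"az":-4,"grip":1},{"x":0,"y":0,"z":0,"ax":0,"ay":0,"az":-5.8,"grip":1},{"x":0,"y":0,"z":0,"ax":0,"ay":0,"az":-5.8,"grip":1}]'|head -2
cat >> h.py <<'E'
def top(P,x,y,a,b,r=.04):
    m=(P[:,:,2]>a)&(P[:,:,2]<b)&(np.hypot(P[:,:,0]-x,P[:,:,1]-y)<r)
    q=P[m]
    if len(q)<10: print('few',len(q)); return
    (cx,cy),(w,h),an=cv2.minAreaRect((q[:,:2]*1000).astype(np.float32))
    cc,rr=cv2.minEnclosingCircle((q[:,:2]*1000).astype(np.float32))
    print('top n',len(q),'z',np.median(q[:,2]).round(4),'rect',round(cx,1),round(cy,1),round(w,1),round(h,1),round(an,1),'circ',np.round(cc,1),round(rr,1),'mean',(q.mean(0)*1000).round(1))
E
python3 - <<'E'
from h import *
rel(.459,.235,.026,15.1)
p,z,c=shot('wrist','w2'); P=cloud(z,c)
top(P,.459,.235,.041,.055); top(P,.459,.235,.006,.014)
E
```

```text
t: 2.17
ee_pos: [0.4395, 0.2339, 0.2015]
orientation: [-2.472, -1.939, 0.001]
wrist_force: [-0.2, -1.1, -0.3]
width: 0.0857
gripper_force: 0.0
t: 2.68
ee_pos: [0.4394, 0.2313, 0.2022]
t 2.67 tcp [0.4394 0.2313 0.2022] toolz [ 0. -0. -1.] ty 14.6 q6 -0.01 units [-0.03  0.5   4.41]
az units -0.1
top n 659 z 0.0434 rect 457.9 234.0 26.3 27.2 15.2 circ [458.  234.1] 13.8 mean [457.8 234.6  43.3]
top n 1011 z 0.0094 rect 457.5 234.0 48.4 49.1 17.5 circ [457.8 234.2] 24.9 mean [454.8 239.6   9.4]
```

View pics/w2.png

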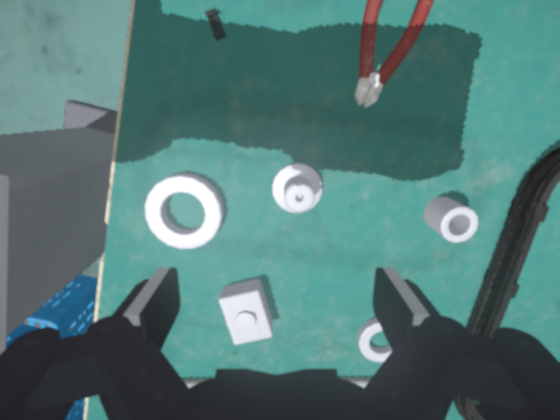

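Wrist view: the bush is at (298,190), the sleeve at (452,220), the block at (247,310) and the small ring at (378,342). The cutters are at (385,50) and the big ring at (184,212). The bush measures (458,234) mm with its top at 43–45 mm, which is consistent. Going in to grasp it.

```bash
python3 -m crank '[{"x":-0.05,"y":0.47,"z":1.5,"ax":0,"ay":0,"az":0,"grip":1},{"x":-0.05,"y":0.47,"z":3,"ax":0,"ay":0,"az":0,"grip":1},{"x":-0.05,"y":0.47,"z":4,"ax":0,"ay":0,"az":0,"grip":1},{"x":-0.05,"y":0.47,"z":4.4,"ax":0,"ay":0,"az":0,"grip":1},{"x":-0.05,"y":0.47,"z":4.4,"ax":0,"ay":0,"az":0,"grip":1}]'|sed -n 2p
python3 -m crank '[{"x":0,"y":0,"z":0,"ax":0,"ay":0,"az":0,"grip":0},{"x":0,"y":0,"z":0,"ax":0,"ay":0,"az":0,"grip":0},{"x":0,"y":0,"z":0,"ax":0,"ay":0,"az":0,"grip":0},{"x":0,"y":0,"z":0,"ax":0,"ay":0,"az":0,"grip":0},{"x":0,"y":0,"z":0,"ax":0,"ay":0,"az":0,"grip":0}]'
python3 -m crank '[{"x":0,"y":0,"z":0,"ax":0,"ay":0,"az":0,"grip":0},{"x":0,"y":0,"z":0,"ax":0,"ay":0,"az":0,"grip":0},{"x":0,"y":0,"z":-0.5,"ax":0,"ay":0,"az":0,"grip":0},{"x":0,"y":0,"z":-1.5,"ax":0,"ay":0,"az":0,"grip":0},{"x":0,"y":0,"z":-2.5,"ax":0,"ay":0,"az":0,"grip":0}]'
python3 -c "
from h import *
rel(.49,-.0467,.126,15.1)
p,z,c=shot('wrist'); P=cloud(z,c)
top(P,.613,.245,.036,.05); top(P,.44,.089,.025,.031,.05); top(P,.603,.083,.008,.016)
"
```

```text
ee_pos: [0.4574, 0.2353, 0.0264]
t: 3.98
ee_pos: [0.4576, 0.2358, 0.0273]
orientation: [1.917, 2.488, 0.002]
wrist_force: [-1.3, -1.3, 7.1]
width: 0.0262
gripper_force: 59.0
t: 4.6
ee_pos: [0.4567, 0.2355, 0.1274]
orientation: [-1.917, -2.488, 0.001]
wrist_force: [-0.4, -0.2, -2.6]
width: 0.026
gripper_force: 59.3
t 4.6 tcp [0.4567 0.2355 0.1274] toolz [-0.001 -0.    -1.   ] ty 14.8 q6 -0.01 units [-7.03 -0.99  0.04]
az units -0.07
top n 1194 z 0.0383 rect 611.8 244.8 35.2 35.6 32.8 circ [611.9 245.5] 18.3 mean [611.1 245.6  38.2]
top n 105 z 0.0263 rect 455.2 101.8 6.2 21.8 27.3 circ [457.4 103. ] 10.9 mean [456.5 101.3  26.3]
top n 131 z 0.0101 rect 603.0 81.9 11.6 52.9 55.3 circ [604.8  84.5] 26.6 mean [612.9  76.4  10. ]
```

```bash
python3 -m crank '[{"x":-1.4,"y":0,"z":-0.6,"ax":0,"ay":0,"az":0,"grip":0},{"x":-2.8,"y":0,"z":-1.2,"ax":0,"ay":0,"az":0,"grip":0},{"x":-4.2,"y":0,"z":-1.8,"ax":0,"ay":0,"az":0,"grip":0},{"x":-5.6,"y":-0.1,"z":-1.8,"ax":0,"ay":0,"az":0,"grip":0},{"x":-7,"y":-0.1,"z":-1.8,"ax":0,"ay":0,"az":0,"grip":0}]'|sed -n 2p
python3 -m crank '[{"x":-1.3,"y":0,"z":0,"ax":0,"ay":0,"az":0,"grip":0},{"x":-2.2,"y":0,"z":0,"ax":0,"ay":0,"az":0,"grip":0},{"x":-2.3,"y":0,"z":0,"ax":0,"ay":0,"az":0,"grip":0},{"x":-2.3,"y":0,"z":0,"ax":0,"ay":0,"az":0,"grip":0}]'|sed -n 2p
python3 - <<'E'
from h import *
rel(.5277,-.0467,.037,15.1)
p,z,c=shot('wrist','w3')
hsv=cv2.cvtColor(p,cv2.COLOR_RGB2HSV)
m=((hsv[:,:,2]<70)).astype(np.uint8)
n,l,s,ce=cv2.connectedComponentsWithStats(m)
for i in range(1,n):
    if s[i,4]>500:
        ct=max(cv2.findContours((l==i).astype(np.uint8),0,2)[0],key=len)
        X=(ray(c,ct.reshape(-1,2),.01)[:,:2]*1000).astype(np.float32)
        print(ce[i].round(0),s[i],'rect',np.round(sum(cv2.minAreaRect(X)[:2],()),1),cv2.minAreaRect(X)[2],'circ',cv2.minEnclosingCircle(X))
E
```

```text
ee_pos: [0.5246, -0.0379, 0.1985]
ee_pos: [0.5478, -0.1246, 0.198]
t 5.78 tcp [ 0.5478 -0.1246  0.198 ] toolz [-0.001  0.001 -1.   ] ty 14.8 q6 -0.69 units [2.01 0.01 4.03]
az units -0.07
[525.  66.] [ 495    0   65  143 5096] rect [739.2  31.3  52.  135.3] 33.01178741455078 circ ((746.4721069335938, 36.05497741699219), 69.28435516357422)
[298.  82.] [279  61  35  49 795] rect [541.8 -25.9  16.7  49.1] 53.65765380859375 circ ((539.3018798828125, -29.330352783203125), 24.592933654785156)
[276. 371.] [    0   271   560   149 42286] rect [ 599.5 -312.4  708.1  208.9] 14.815489768981934 circ ((626.211669921875, -413.4241943359375), 354.059326171875)
```

View pics/w3.png

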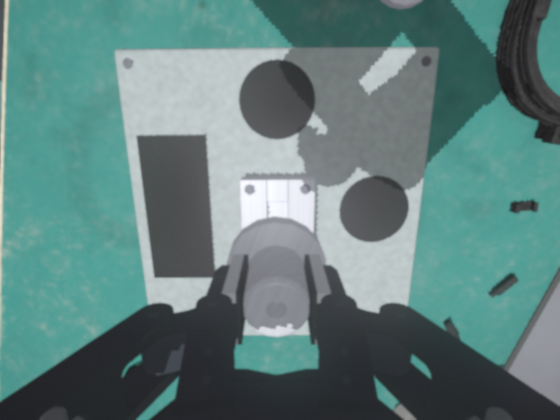

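Wrist view: the bush is held upright. The left disc is at (277,99), the behind disc at (374,209), the strip at (176,206), the plate at (278,210). I'm adjusting the threshold.

Run:
```python
from h import *
p=cv2.imread('pics/w3.png'); c=cam('wrist'); g=cv2.cvtColor(p,cv2.COLOR_BGR2GRAY); hsv=cv2.cvtColor(p,cv2.COLOR_BGR2HSV)
print([int(g[v,u]) for u,v in((260,100),(295,85),(374,209),(176,206),(330,60),(360,160),(390,190),(200,100))])
for box in((225,50,330,150),(330,165,420,250),(120,120,225,290)):
  for T in (70,80,90):
    m=np.zeros(g.shape,np.uint8); x0,y0,x1,y1=box; m[y0:y1,x0:x1]=(g[y0:y1,x0:x1]<T)
    ct=max(cv2.findContours(m,0,cv2.CHAIN_APPROX_NONE)[0],key=cv2.contourArea)
    X=(ray(c,ct.reshape(-1,2),.01)[:,:2]*1000).astype(np.float32)
    r=cv2.minAreaRect(X); e=cv2.fitEllipse(X)
    print(T,'rect',np.round(r[0]+r[1],1),round(r[2],1),'ell',np.round(e[0]+e[1],1))
```

```text
[85, 55, 84, 79, 120, 120, 79, 195]
70 rect [541.8 -25.6  16.8  49.2] 52.4 ell [540.8 -25.5  16.1  48.3]
80 rect [536.  -32.7  35.6  60.4] 46.9 ell [536.  -32.4  33.2  57.4]
90 rect [527.  -41.2  60.5  65.9] 76.7 ell [527.3 -42.1  59.9  67.3]
70 rect [650.8 -90.7   5.6  30.2] 79.0 ell [651.9 -91.    5.1  29.7]
80 rect [657.9 -99.   18.4  48.6] 56.7 ell [657.1 -99.2  16.9  46.3]
90 rect [ 652.1 -116.1   51.2   64.7] 38.5 ell [ 650.8 -116.1   51.    67.7]
70 rect [ 511.8 -236.7   29.7   11.1] 87.4 ell [ 511.8 -238.4   10.8   30.7]
80 rect [ 449.7 -189.7   38.5  114.1] 15.0 ell [ 447.8 -191.3   38.1  126.5]
90 rect [ 464.4 -178.7   74.5  161.9] 15.4 ell [ 460.3 -181.6   70.3  191.8]
```

Run:
```python
from h import *
p=cv2.imread('pics/w3.png'); c=cam('wrist'); g=cv2.medianBlur(cv2.cvtColor(p,cv2.COLOR_BGR2GRAY),3)
for box in((225,52,330,150),(330,165,420,250),(125,120,225,290)):
  for T in (98,106,114):
    m=np.zeros(g.shape,np.uint8); x0,y0,x1,y1=box; m[y0:y1,x0:x1]=(g[y0:y1,x0:x1]<T)
    ct=max(cv2.findContours(m,0,cv2.CHAIN_APPROX_NONE)[0],key=cv2.contourArea)
    X=(ray(c,ct.reshape(-1,2),.01)[:,:2]*1000).astype(np.float32)
    r=cv2.minAreaRect(X); e=cv2.fitEllipse(X)
    print(T,'rect',np.round(r[0]+r[1],1),round(r[2],1),'ell',np.round(e[0]+e[1],1))
```

```text
98 rect [526.2 -44.7  67.   66.7] 16.6 ell [526.3 -44.5  66.3  67.1]
106 rect [526.4 -44.5  68.5  66.9] 32.5 ell [526.4 -44.5  66.8  68. ]
114 rect [526.6 -44.6  69.2  67.4] 23.0 ell [526.4 -44.4  67.2  68.8]
98 rect [ 646.6 -120.6   65.6   66. ] 36.8 ell [ 646.8 -120.1   64.7   66.7]
106 rect [ 646.4 -120.7   66.5   66.7] 36.8 ell [ 646.6 -120.3   65.6   67.5]
114 rect [ 646.5 -120.8   67.3   67. ] 37.6 ell [ 646.6 -120.2   65.9   68.3]
98 rect [ 464.2 -178.8   74.6  162.2] 15.6 ell [ 460.5 -178.5   73.7  194.6]
106 rect [ 464.2 -178.3   74.9  162.7] 15.2 ell [ 460.5 -178.1   74.2  195.1]
114 rect [ 464.1 -178.3   75.2  162.7] 15.2 ell [ 460.5 -178.    74.7  195.3]
```

```bash
python3 -m crank '[{"x":1.2,"y":0,"z":0.6,"ax":0,"ay":0,"az":0,"grip":0},{"x":2.08,"y":0,"z":1.6,"ax":0,"ay":0,"az":0,"grip":0},{"x":2.08,"y":0,"z":2.8,"ax":0,"ay":0,"az":0,"grip":0},{"x":2.08,"y":0,"z":3.7,"ax":0,"ay":0,"az":0,"grip":0},{"x":2.08,"y":0,"z":3.78,"ax":0,"ay":0,"az":0,"grip":0}]'|sed -n 2p
python3 - <<'E'
from h import *
rel(.527,-.0455,.038,15.1)
p,z,c=shot('wrist','w4'); p2,z2,c2=shot('scene')
a=cv2.resize(p,(420,315)); b=cv2.resize(p2[180:240,220:320],None,fx=3.75,fy=5.25,interpolation=cv2.INTER_CUBIC)
cv2.imwrite('pics/w4.png',np.hstack([a,b])[:,:,::-1])
E
```

```text
ee_pos: [0.5255, -0.0433, 0.0456]
t 6.45 tcp [ 0.5255 -0.0433  0.0456] toolz [-0.004  0.001 -1.   ] ty 14.8 q6 -0.56 units [-0.06  0.02  0.19]
az units -0.05
```

View pics/w4.png

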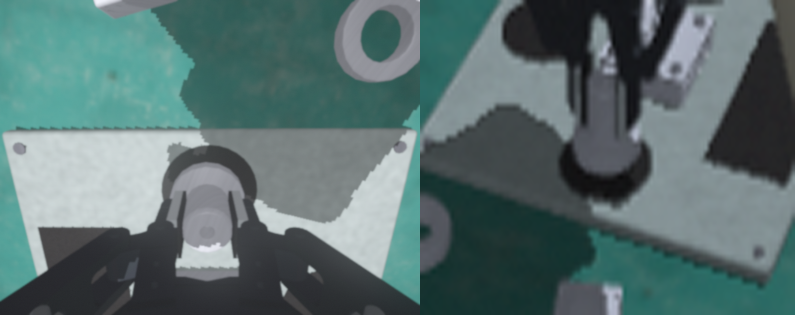

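The view shows the bush over the left disc with the disc's rim evenly visible around the flange. Setting it down.

```bash
python3 -m crank '[{"x":0,"y":0,"z":0.12,"ax":0,"ay":0,"az":0,"grip":0},{"x":0,"y":0,"z":0.21,"ax":0,"ay":0,"az":0,"grip":0},{"x":0,"y":0,"z":0.21,"ax":0,"ay":0,"az":0,"grip":0}]'
python3 -m crank '[{"x":0,"y":0,"z":0,"ax":0,"ay":0,"az":0,"grip":0.7},{"x":0,"y":0,"z":0,"ax":0,"ay":0,"az":0,"grip":0.7},{"x":0,"y":0,"z":0,"ax":0,"ay":0,"az":0,"grip":0.7},{"x":0,"y":0,"z":0,"ax":0,"ay":0,"az":0,"grip":0.8},{"x":0,"y":0,"z":-1,"ax":0,"ay":0,"az":0,"grip":1}]'
python3 -m crank '[{"x":-0.5,"y":0,"z":-1.5,"ax":0,"ay":0,"az":0,"grip":1},{"x":-1,"y":0,"z":-3,"ax":0,"ay":0,"az":0,"grip":1},{"x":-1,"y":0,"z":-3.2,"ax":0,"ay":0,"az":0,"grip":1},{"x":-1,"y":0,"z":-3.2,"ax":0,"ay":0,"az":0,"grip":1}]'|sed -n 2p
cat >> h.py <<'E'
def dark(p,c,x,y,r=.05,T=108,h=.01):
    "disc fit: dark pixels whose board-plane point lies within r of (x,y)"
    g=cv2.medianBlur(cv2.cvtColor(p,cv2.COLOR_RGB2GRAY),3)
    v,u=np.mgrid[0:420,0:560]; X=ray(c,np.stack([u,v],-1).reshape(-1,2),h).reshape(420,560,3)
    m=((g<T)&(np.hypot(X[:,:,0]-x,X[:,:,1]-y)<r)).astype(np.uint8)
    ct=max(cv2.findContours(m,0,cv2.CHAIN_APPROX_NONE)[0],key=cv2.contourArea)
    Y=(ray(c,ct.reshape(-1,2),h)[:,:2]*1000).astype(np.float32)
    e=cv2.fitEllipse(Y); rr=cv2.minAreaRect(Y)
    print('dark ell',np.round(e[0]+e[1],1),'rect',np.round(rr[0]+rr[1],1),round(rr[2],1)); return Y
E
python3 - <<'E'
from h import *
p,z,c=shot('wrist','w5'); P=cloud(z,c)
top(P,.526,-.045,.05,.06); top(P,.526,-.045,.016,.024)
dark(p,c,.526,-.045)
rel(.593,.236,.2,15.1)
E
```

```text
t: 6.92
ee_pos: [0.5269, -0.0447, 0.0388]
orientation: [1.917, 2.488, 0.0]
wrist_force: [-0.5, 0.3, -1.7]
width: 0.0262
gripper_force: 59.5
t: 7.55
ee_pos: [0.5254, -0.0443, 0.0771]
orientation: [-1.914, -2.484, 0.003]
wrist_force: [-0.3, -1.0, 0.6]
width: 0.0839
gripper_force: 0.0
ee_pos: [0.5369, -0.0832, 0.2064]
top n 784 z 0.0534 rect 525.2 -47.1 26.6 27.4 15.5 circ [525.2 -47. ] 13.8 mean [525.  -46.7  53.4]
top n 1273 z 0.0194 rect 525.1 -46.9 48.7 49.0 14.5 circ [525. -47.] 24.9 mean [524.3 -44.2  19.5]
dark ell [526.2 -45.1  66.2  68. ] rect [525.6 -45.4  67.1  67.1] 74.9
t 8.1 tcp [ 0.5365 -0.0829  0.2054] toolz [-0.002  0.001 -1.   ] ty 14.8 q6 -0.63 units [7.35 3.4  0.14]
az units -0.06
```

Run:
```python
from h import *
p=cv2.imread('pics/w5.png'); c=cam('wrist')
g=cv2.medianBlur(cv2.cvtColor(p,cv2.COLOR_BGR2GRAY),3)
# cast flange top rim (bright) at z=.020 and disc rim at .010, along board directions
from math import cos,sin,radians
uv=lambda X: cv2.projectPoints(np.array([X]),cv2.Rodrigues(c[3].T)[0],-c[3].T@c[2],c[0],c[1])[0].ravel()
print(uv([.525,-.047,.02]),uv([.526,-.045,.01]))
u,v=uv([.525,-.047,.02]); u=int(u);v=int(v)
cv2.imwrite('pics/w5c.png',cv2.resize(p[v-70:v+70,u-90:u+90],None,fx=4,fy=4,interpolation=cv2.INTER_CUBIC))
```

```text
[276.0693778  149.61207519] [277.61319857 146.69310161]
```

View pics/w5c.png

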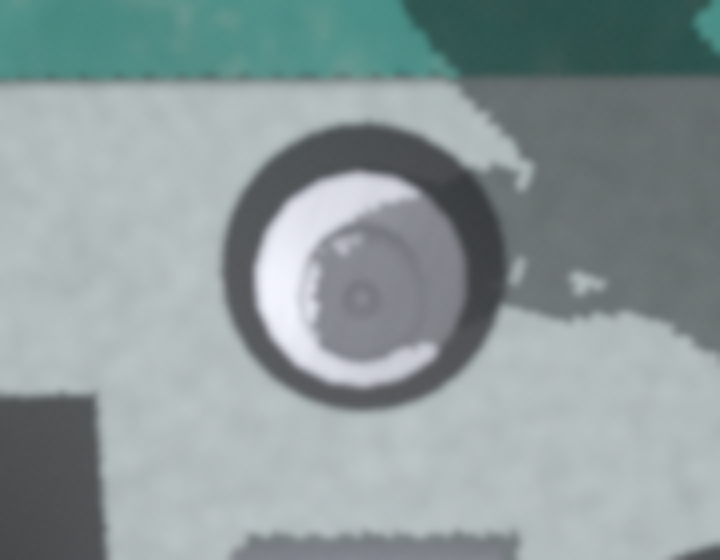

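The crop shows the bush standing on the disc, about 2 mm towards the plate from centre, which is good enough. Next is the sleeve.

```bash
python3 -m crank '[{"x":1.2,"y":0.8,"z":0,"ax":0,"ay":0,"az":0,"grip":1},{"x":2.5,"y":1.6,"z":0,"ax":0,"ay":0,"az":0,"grip":1},{"x":3.8,"y":2.4,"z":0,"ax":0,"ay":0,"az":0,"grip":1},{"x":5.1,"y":3.2,"z":0.1,"ax":0,"ay":0,"az":0,"grip":1},{"x":6.4,"y":3.9,"z":0.1,"ax":0,"ay":0,"az":0,"grip":1}]'|sed -n 2p
python3 -m crank '[{"x":0,"y":0,"z":0,"ax":0,"ay":0,"az":0,"grip":1},{"x":0,"y":0,"z":0,"ax":0,"ay":0,"az":0,"grip":1}]'|sed -n 2p
python3 - <<'E'
from h import *
p,z,c=shot('wrist','w6'); P=cloud(z,c)
top(P,.612,.245,.036,.05)
rel(.612,.2455,.018,15.1)
E
```

```text
ee_pos: [0.6221, 0.2063, 0.2]
ee_pos: [0.622, 0.2037, 0.201]
top n 859 z 0.0385 rect 612.4 245.4 35.0 34.8 13.9 circ [612.1 245.2] 18.0 mean [612.  245.8  38.4]
t 9.03 tcp [0.6222 0.2031 0.2016] toolz [-0.002 -0.001 -1.   ] ty 14.7 q6 -0.12 units [1.09 0.03 4.59]
az units -0.07
```

```bash
python3 -m crank '[{"x":1.05,"y":0.03,"z":1,"ax":0,"ay":0,"az":0,"grip":1},{"x":1.05,"y":0.03,"z":2.4,"ax":0,"ay":0,"az":0,"grip":1},{"x":1.05,"y":0.03,"z":3.6,"ax":0,"ay":0,"az":0,"grip":1},{"x":1.05,"y":0.03,"z":4.5,"ax":0,"ay":0,"az":0,"grip":1},{"x":1.05,"y":0.03,"z":4.58,"ax":0,"ay":0,"az":0,"grip":1}]'|sed -n 2p
python3 -m crank '[{"x":0,"y":0,"z":0,"ax":0,"ay":0,"az":0,"grip":0},{"x":0,"y":0,"z":0,"ax":0,"ay":0,"az":0,"grip":0},{"x":0,"y":0,"z":0,"ax":0,"ay":0,"az":0,"grip":0},{"x":0,"y":0,"z":0,"ax":0,"ay":0,"az":0,"grip":0},{"x":0,"y":0,"z":0,"ax":0,"ay":0,"az":0,"grip":0}]'
python3 -m crank '[{"x":0,"y":0,"z":-0.3,"ax":0,"ay":0,"az":0,"grip":0},{"x":0,"y":0,"z":-1.3,"ax":0,"ay":0,"az":0,"grip":0},{"x":0,"y":0,"z":-2.6,"ax":0,"ay":0,"az":0,"grip":0},{"x":0,"y":0,"z":-3.6,"ax":0,"ay":0,"az":0,"grip":0},{"x":0,"y":0,"z":-4.2,"ax":0,"ay":0,"az":0,"grip":0}]'
python3 -c "
from h import *
rel(.600,-.32,.19,15.1)"
```

```text
ee_pos: [0.6117, 0.2433, 0.0171]
t: 10.28
ee_pos: [0.6139, 0.245, 0.0214]
orientation: [1.916, 2.487, 0.003]
wrist_force: [-1.2, -1.3, 6.7]
width: 0.0344
gripper_force: 59.7
t: 10.9
ee_pos: [0.6133, 0.245, 0.1908]
orientation: [1.916, 2.487, 0.004]
wrist_force: [-0.9, -0.3, -2.2]
width: 0.0351
gripper_force: 60.2
t 10.9 tcp [0.6133 0.245  0.1908] toolz [ 0.003  0.001 -1.   ] ty 14.8 q6 -0.05 units [-1.357e+01 -3.930e+00  1.000e-02]
az units -0.06
```

```bash
python3 -m crank '[{"x":-1.3,"y":-0.4,"z":0,"ax":0,"ay":0,"az":0,"grip":0},{"x":-2.6,"y":-0.8,"z":0,"ax":0,"ay":0,"az":0,"grip":0},{"x":-3.9,"y":-1.2,"z":0,"ax":0,"ay":0,"az":0,"grip":0},{"x":-5.2,"y":-1.6,"z":0,"ax":0,"ay":0,"az":0,"grip":0},{"x":-6.5,"y":-2,"z":0,"ax":0,"ay":0,"az":0,"grip":0}]'|sed -n 2p
python3 -m crank '[{"x":-1.3,"y":-0.4,"z":0,"ax":0,"ay":0,"az":0,"grip":0},{"x":-2.6,"y":-0.8,"z":0,"ax":0,"ay":0,"az":0,"grip":0},{"x":-3.9,"y":-1.2,"z":0,"ax":0,"ay":0,"az":0,"grip":0},{"x":-5.2,"y":-1.6,"z":0,"ax":0,"ay":0,"az":0,"grip":0},{"x":-6,"y":-1.9,"z":0,"ax":0,"ay":0,"az":0,"grip":0}]'|sed -n 2p
python3 -m crank '[{"x":-0.3,"y":0,"z":0,"ax":0,"ay":0,"az":0,"grip":0},{"x":-0.3,"y":0,"z":0,"ax":0,"ay":0,"az":0,"grip":0},{"x":-0.3,"y":0,"z":0,"ax":0,"ay":0,"az":0,"grip":0}]'|sed -n 2p
python3 - <<'E'
from h import *
p,z,c=shot('wrist','w7')
dark(p,c,.581,-.248); dark(p,c,.647,-.121)
rel(.581,-.248,.032,15.1)
E
```

```text
ee_pos: [0.6016, -0.0286, 0.1884]
ee_pos: [0.5891, -0.2808, 0.1881]
ee_pos: [0.5931, -0.2886, 0.1877]
dark ell [ 581.1 -248.2   66.1   67.7] rect [ 580.5 -248.2   66.5   67. ] 58.9
dark ell [ 648.3 -129.1   49.7   75.6] rect [ 649.4 -132.1   71.3   47.3] 15.2
t 12.57 tcp [ 0.5931 -0.2885  0.1877] toolz [ 0.  0. -1.] ty 14.9 q6 -0.89 units [ 1.06 -0.03  3.89]
az units -0.05
```

```bash
python3 -m crank '[{"x":1.05,"y":-0.03,"z":1,"ax":0,"ay":0,"az":0,"grip":0},{"x":1.05,"y":-0.03,"z":2.4,"ax":0,"ay":0,"az":0,"grip":0},{"x":1.05,"y":-0.03,"z":3.4,"ax":0,"ay":0,"az":0,"grip":0},{"x":1.05,"y":-0.03,"z":3.8,"ax":0,"ay":0,"az":0,"grip":0},{"x":1.05,"y":-0.03,"z":3.9,"ax":0,"ay":0,"az":0,"grip":0}]'|sed -n 2,4p
python3 -m crank '[{"x":0,"y":0,"z":0,"ax":0,"ay":0,"az":0,"grip":0},{"x":0,"y":0,"z":0,"ax":0,"ay":0,"az":0,"grip":0}]'
```

```text
ee_pos: [0.5812, -0.2494, 0.0318]
orientation: [1.917, 2.489, 0.0]
wrist_force: [0.9, 0.3, -1.7]
t: 13.45
ee_pos: [0.5816, -0.25, 0.033]
orientation: [1.916, 2.487, 0.0]
wrist_force: [-0.2, 0.9, -2.3]
width: 0.0344
gripper_force: 60.3
```

```bash
python3 -m crank '[{"x":0.03,"y":0,"z":0.05,"ax":0,"ay":0,"az":0,"grip":0},{"x":0.03,"y":0,"z":0.08,"ax":0,"ay":0,"az":0,"grip":0},{"x":0.03,"y":0,"z":0.08,"ax":0,"ay":0,"az":0,"grip":0}]'
python3 -m crank '[{"x":0,"y":0,"z":0,"ax":0,"ay":0,"az":0,"grip":0.8},{"x":0,"y":0,"z":0,"ax":0,"ay":0,"az":0,"grip":0.8},{"x":0,"y":0,"z":0,"ax":0,"ay":0,"az":0,"grip":0.8},{"x":0,"y":0,"z":-0.2,"ax":0,"ay":0,"az":0,"grip":0.9},{"x":0,"y":0,"z":-1.2,"ax":0,"ay":0,"az":0,"grip":1}]'|sed -n 2p
python3 -m crank '[{"x":-0.4,"y":0,"z":-1.5,"ax":0,"ay":0,"az":0,"grip":1},{"x":-0.8,"y":0,"z":-3,"ax":0,"ay":0,"az":0,"grip":1},{"x":-0.8,"y":0,"z":-3.2,"ax":0,"ay":0,"az":0,"grip":1},{"x":-0.8,"y":0,"z":-3.2,"ax":0,"ay":0,"az":0,"grip":1}]'|sed -n 2p
python3 - <<'E'
from h import *
p,z,c=shot('wrist','w8'); P=cloud(z,c)
top(P,.581,-.248,.045,.06); dark(p,c,.581,-.248)
rel(.45,.06,.2,15.1)
E
```

```text
t: 13.82
ee_pos: [0.5813, -0.2494, 0.0313]
orientation: [1.915, 2.486, -0.001]
wrist_force: [-5.4, 0.0, 16.0]
width: 0.0344
gripper_force: 62.1
ee_pos: [0.5796, -0.2479, 0.0751]
ee_pos: [0.5886, -0.2792, 0.2042]
top n 883 z 0.0485 rect 579.0 -249.2 34.8 34.7 14.9 circ [ 579.  -249.2] 17.9 mean [ 579.  -248.7   48.4]
dark ell [ 580.8 -247.9   65.8   67.4] rect [ 580.4 -248.3   66.7   66.7] 89.3
t 15.0 tcp [ 0.5883 -0.2789  0.203 ] toolz [-0.002  0.001 -1.   ] ty 14.8 q6 -0.88 units [ 9.07 -1.18  0.09]
az units -0.06
```

```bash
python3 -m crank '[{"x":1.4,"y":-0.2,"z":0,"ax":0,"ay":0,"az":0,"grip":1},{"x":2.9,"y":-0.4,"z":0,"ax":0,"ay":0,"az":0,"grip":1},{"x":4.4,"y":-0.6,"z":0,"ax":0,"ay":0,"az":0,"grip":1},{"x":5.9,"y":-0.8,"z":0,"ax":0,"ay":0,"az":0,"grip":1},{"x":7.2,"y":-1,"z":0,"ax":0,"ay":0,"az":0,"grip":1}]'|sed -n 2p
python3 -m crank '[{"x":1.2,"y":-0.2,"z":0,"ax":0,"ay":0,"az":0,"grip":1},{"x":1.6,"y":-0.2,"z":0,"ax":0,"ay":0,"az":0,"grip":1},{"x":1.6,"y":-0.2,"z":0,"ax":0,"ay":0,"az":0,"grip":1}]'|sed -n 2p
python3 - <<'E'
from h import *
p,z,c=shot('wrist','w9'); P=cloud(z,c)
top(P,.44,.09,.023,.0295,.055); top(P,.44,.09,.0298,.036,.02)
rel(.44,.09,.02,15.1)
E
```

```text
ee_pos: [0.4747, -0.0089, 0.2028]
ee_pos: [0.4523, 0.0491, 0.2036]
top n 2658 z 0.0266 rect 441.0 86.6 44.0 60.3 28.7 circ [440.8  86.7] 36.0 mean [440.8  87.8  26.6]
top n 446 z 0.0316 rect 440.9 86.4 20.9 20.7 15.3 circ [441.   86.6] 10.9 mean [441.   86.8  31.6]
t 16.05 tcp [0.4527 0.0484 0.2037] toolz [-0.001 -0.    -1.   ] ty 14.8 q6 -0.41 units [ 1.09 -0.04  4.59]
az units -0.06
```

View pics/w9.png

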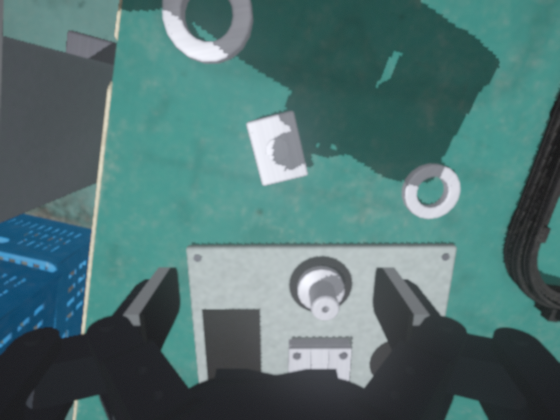

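Wrist view: the block is at (277,148), 44x60 mm, with its short side at 28.7°. The bush stands on its disc at (322,290), and the small ring is at (431,191). I'm grasping across the 44 mm side.

```bash
python3 -m crank '[{"x":1,"y":-0.04,"z":0.5,"ax":0,"ay":0,"az":-1.5,"grip":1},{"x":1,"y":-0.04,"z":1.8,"ax":0,"ay":0,"az":-2.78,"grip":1},{"x":1,"y":-0.04,"z":3.2,"ax":0,"ay":0,"az":-2.78,"grip":1},{"x":1,"y":-0.04,"z":4.4,"ax":0,"ay":0,"az":-2.78,"grip":1},{"x":1,"y":-0.04,"z":4.7,"ax":0,"ay":0,"az":-2.78,"grip":1}]'|sed -n 2p
python3 -m crank '[{"x":0,"y":0,"z":0,"ax":0,"ay":0,"az":0,"grip":0},{"x":0,"y":0,"z":0,"ax":0,"ay":0,"az":0,"grip":0},{"x":0,"y":0,"z":0,"ax":0,"ay":0,"az":0,"grip":0},{"x":0,"y":0,"z":0,"ax":0,"ay":0,"az":0,"grip":0},{"x":0,"y":0,"z":0,"ax":0,"ay":0,"az":0,"grip":0}]'
python3 -m crank '[{"x":0,"y":0,"z":-0.3,"ax":0,"ay":0,"az":0,"grip":0},{"x":0,"y":0,"z":-1.3,"ax":0,"ay":0,"az":0,"grip":0},{"x":0,"y":0,"z":-2.6,"ax":0,"ay":0,"az":0,"grip":0},{"x":0,"y":0,"z":-3.6,"ax":0,"ay":0,"az":0,"grip":0},{"x":0,"y":0,"z":-4.2,"ax":0,"ay":0,"az":0,"grip":0}]'
python3 -c "
from h import *
rel(.660,-.167,.183,15.1)"
```

```text
ee_pos: [0.4399, 0.086, 0.0139]
t: 17.3
ee_pos: [0.4422, 0.0868, 0.0181]
orientation: [1.6, 2.699, 0.003]
wrist_force: [-1.0, -1.1, 7.3]
width: 0.0431
gripper_force: 62.2
t: 17.92
ee_pos: [0.4409, 0.087, 0.1873]
orientation: [1.6, 2.7, 0.002]
wrist_force: [0.2, 0.5, -4.0]
width: 0.0429
gripper_force: 62.9
t 17.93 tcp [0.4409 0.087  0.1873] toolz [ 0.003 -0.    -1.   ] ty 28.7 q6 -0.57 units [-8.2   1.76  0.13]
az units 2.72
```

```bash
python3 -m crank '[{"x":-1.4,"y":0.3,"z":0,"ax":0,"ay":0,"az":0,"grip":0},{"x":-2.8,"y":0.6,"z":0,"ax":0,"ay":0,"az":0,"grip":0},{"x":-4.2,"y":0.9,"z":0,"ax":0,"ay":0,"az":0,"grip":0},{"x":-5.6,"y":1.2,"z":0,"ax":0,"ay":0,"az":1.4,"grip":0},{"x":-7,"y":1.5,"z":0,"ax":0,"ay":0,"az":2.72,"grip":0}]'|sed -n 2p
python3 -m crank '[{"x":-1.2,"y":0.5,"z":0,"ax":0,"ay":0,"az":0,"grip":0},{"x":-1.2,"y":0.5,"z":0,"ax":0,"ay":0,"az":0,"grip":0},{"x":-1.2,"y":0.5,"z":0,"ax":0,"ay":0,"az":0,"grip":0}]'|sed -n 2p
python3 - <<'E'
from h import *
p,z,c=shot('wrist','w10'); P=cloud(z,c)
dark(p,c,.647,-.121)
top(P,.526,-.045,.05,.06)
rel(.647,-.1208,.030,15.1)
E
```

```text
ee_pos: [0.6285, -0.1312, 0.1853]
ee_pos: [0.6591, -0.1705, 0.1846]
dark ell [ 647.9 -121.    67.4   69.2] rect [ 647.6 -120.9   68.9   67.5] 33.3
top n 370 z 0.0535 rect 528.6 -56.7 25.8 8.7 15.4 circ [527.5 -52.5] 12.9 mean [529.3 -56.1  53.3]
t 18.98 tcp [ 0.6591 -0.1702  0.1849] toolz [-0.  0. -1.] ty 15.1 q6 -0.69 units [1.27 0.03 3.87]
az units 0.0
```

```bash
python3 -m crank '[{"x":1.3,"y":0.06,"z":0.8,"ax":0,"ay":0,"az":0,"grip":0},{"x":1.3,"y":0.06,"z":2.2,"ax":0,"ay":0,"az":0,"grip":0},{"x":1.3,"y":0.06,"z":3.3,"ax":0,"ay":0,"az":0,"grip":0},{"x":1.3,"y":0.06,"z":3.8,"ax":0,"ay":0,"az":0,"grip":0},{"x":1.3,"y":0.06,"z":3.88,"ax":0,"ay":0,"az":0,"grip":0}]'|sed -n 2,4p
python3 -m crank '[{"x":0,"y":0,"z":0.04,"ax":0,"ay":0,"az":0,"grip":0},{"x":0,"y":0,"z":0.06,"ax":0,"ay":0,"az":0,"grip":0}]'
```

```text
ee_pos: [0.6483, -0.1199, 0.0293]
orientation: [-1.91, -2.494, 0.0]
wrist_force: [-0.4, -0.8, -3.1]
t: 19.85
ee_pos: [0.6492, -0.1205, 0.0283]
orientation: [1.909, 2.492, 0.001]
wrist_force: [-0.2, -0.6, -2.2]
width: 0.0431
gripper_force: 62.9
```

```bash
python3 -m crank '[{"x":0,"y":0,"z":0.03,"ax":0,"ay":0,"az":0,"grip":0},{"x":0,"y":0,"z":0.06,"ax":0,"ay":0,"az":0,"grip":0}]'|sed -n 2,4p
python3 -m crank '[{"x":0,"y":0,"z":0,"ax":0,"ay":0,"az":0,"grip":0.75},{"x":0,"y":0,"z":0,"ax":0,"ay":0,"az":0,"grip":0.75},{"x":0,"y":0,"z":0,"ax":0,"ay":0,"az":0,"grip":0.8},{"x":0,"y":0,"z":-0.2,"ax":0,"ay":0,"az":0,"grip":0.8},{"x":0,"y":0,"z":-1.2,"ax":0,"ay":0,"az":0,"grip":1}]'|sed -n 2p
python3 -m crank '[{"x":-0.5,"y":0,"z":-1.5,"ax":0,"ay":0,"az":0,"grip":1},{"x":-1,"y":0,"z":-3,"ax":0,"ay":0,"az":0,"grip":1},{"x":-1,"y":0,"z":-3.2,"ax":0,"ay":0,"az":0,"grip":1},{"x":-1,"y":0,"z":-3.2,"ax":0,"ay":0,"az":0,"grip":1}]'|sed -n 2p
python3 - <<'E'
from h import *
p,z,c=shot('wrist','w11'); P=cloud(z,c)
top(P,.647,-.121,.032,.0395,.05); top(P,.647,-.121,.0398,.046,.02); dark(p,c,.647,-.121)
rel(.612,.04,.2,15.1)
E
```

```text
ee_pos: [0.6492, -0.1205, 0.0282]
orientation: [1.909, 2.492, 0.001]
wrist_force: [-12.5, 4.3, 23.6]
ee_pos: [0.6473, -0.1198, 0.071]
ee_pos: [0.6587, -0.1587, 0.2003]
top n 2904 z 0.0367 rect 647.2 -121.0 44.0 59.6 15.0 circ [ 647.6 -121.1] 35.8 mean [ 647.  -120.    36.6]
top n 483 z 0.0416 rect 647.3 -120.9 20.5 20.9 58.7 circ [ 647.3 -121.1] 10.9 mean [ 647.2 -121.    41.6]
dark ell [ 674.7 -112.5   10.6   44.6] rect [ 675.9 -113.2   10.6   44.4] 16.3
t 21.27 tcp [ 0.6584 -0.1584  0.199 ] toolz [-0.002  0.001 -1.   ] ty 15.1 q6 -0.67 units [ 5.09  0.17 -0.02]
az units -0.0
```

The block is centred within 1 mm, at yaw 15.0°. Next is the small ring.

```bash
python3 -m crank '[{"x":1.4,"y":0,"z":0,"ax":0,"ay":0,"az":0,"grip":1},{"x":2.8,"y":0.1,"z":0,"ax":0,"ay":0,"az":0,"grip":1},{"x":4.1,"y":0.15,"z":0,"ax":0,"ay":0,"az":0,"grip":1},{"x":5.1,"y":0.15,"z":0,"ax":0,"ay":0,"az":0,"grip":1},{"x":5.1,"y":0.15,"z":0,"ax":0,"ay":0,"az":0,"grip":1}]'|sed -n 2p
python3 - <<'E'
from h import *
p,z,c=shot('wrist','w12'); P=cloud(z,c)
top(P,.603,.083,.007,.016)
rel(.6025,.0825,.0145,15.1)
E
```

```text
ee_pos: [0.6102, 0.0426, 0.1987]
top n 1827 z 0.0106 rect 603.3 83.9 55.0 55.1 36.9 circ [603.4  83.8] 27.9 mean [603.1  84.4  10.5]
t 21.95 tcp [0.6108 0.0409 0.1988] toolz [-0.003  0.    -1.   ] ty 15.2 q6 -0.39 units [1.05 0.09 4.61]
az units 0.02
```

```bash
python3 -m crank '[{"x":1.08,"y":0.1,"z":1,"ax":0,"ay":0,"az":0,"grip":1},{"x":1.08,"y":0.1,"z":2.4,"ax":0,"ay":0,"az":0,"grip":1},{"x":1.08,"y":0.1,"z":3.6,"ax":0,"ay":0,"az":0,"grip":1},{"x":1.08,"y":0.1,"z":4.5,"ax":0,"ay":0,"az":0,"grip":1},{"x":1.08,"y":0.1,"z":4.68,"ax":0,"ay":0,"az":0,"grip":1}]'|sed -n 2,4p
python3 -m crank '[{"x":0,"y":0,"z":0,"ax":0,"ay":0,"az":0,"grip":0},{"x":0,"y":0,"z":0,"ax":0,"ay":0,"az":0,"grip":0},{"x":0,"y":0,"z":0,"ax":0,"ay":0,"az":0,"grip":0},{"x":0,"y":0,"z":0,"ax":0,"ay":0,"az":0,"grip":0}]'
python3 -m crank '[{"x":0,"y":0,"z":-0.3,"ax":0,"ay":0,"az":0,"grip":0},{"x":0,"y":0,"z":-1.3,"ax":0,"ay":0,"az":0,"grip":0},{"x":0,"y":0,"z":-2.6,"ax":0,"ay":0,"az":0,"grip":0},{"x":0,"y":0,"z":-3.8,"ax":0,"ay":0,"az":0,"grip":0},{"x":0,"y":0,"z":-4.6,"ax":0,"ay":0,"az":0,"grip":0}]'
python3 - <<'E'
from h import *
rel(.658,-.160,.19,15.1)
p,z,c=shot('wrist','w13')
E
```

```text
ee_pos: [0.6027, 0.0815, 0.0101]
orientation: [-1.91, -2.489, 0.005]
wrist_force: [-1.3, -0.3, 1.2]
t: 23.08
ee_pos: [0.6053, 0.0821, 0.0153]
orientation: [1.909, 2.491, 0.003]
wrist_force: [-1.1, -1.4, 5.9]
width: 0.0518
gripper_force: 62.4
t: 23.7
ee_pos: [0.6045, 0.0825, 0.201]
orientation: [1.909, 2.491, 0.003]
wrist_force: [-0.1, -0.4, -2.7]
width: 0.0522
gripper_force: 63.4
t 23.7 tcp [0.6045 0.0825 0.201 ] toolz [ 0.004 -0.    -1.   ] ty 15.1 q6 -0.32 units [-6.2  -0.29  0.28]
az units -0.0
```

View pics/w13.png

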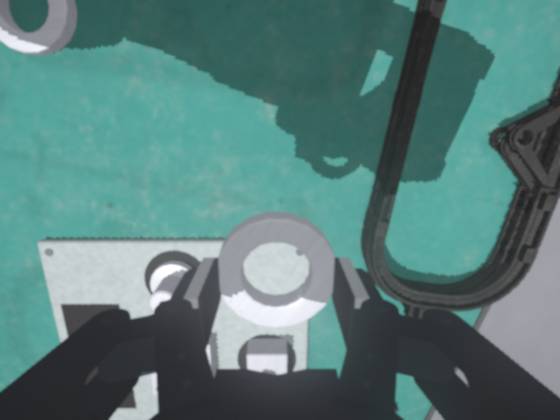

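The ring is held, centred between the fingers at (277,268). I'll check that it's level and where it sits in the grip.

Run:
```python
from h import *
rel(.6,.08,.2)
p,z,c=shot('wrist'); P=cloud(z,c)
q=P[210:325,220:335].reshape(-1,3); q=q[(q[:,2]>.185)&(q[:,2]<.235)]
A=np.c_[q[:,:2]-q[:,:2].mean(0),np.ones(len(q))]
print(len(q),np.percentile(q[:,2],[5,25,50,75,95]).round(4))
t=q[abs(q[:,2]-np.median(q[:,2]))<.004]; A=np.c_[t[:,:2]-t[:,:2].mean(0),np.ones(len(t))]
print(np.linalg.lstsq(A,t[:,2],rcond=None)[0])
print(cv2.minEnclosingCircle((t[:,:2]*1000).astype(np.float32)),cv2.minAreaRect((t[:,:2]*1000).astype(np.float32)))
```

```text
t 23.75 tcp [0.6057 0.0825 0.2048] toolz [ 0.01 -0.   -1.  ] ty 15.1 q6 -0.32 units [-0.02 -0.15  0.12]
8179 [0.1927 0.1992 0.1999 0.2003 0.201 ]
[ 0.00769134 -0.00129922  0.19983253]
((603.7762451171875, 83.15347290039062), 28.79654884338379) ((603.9493408203125, 84.36665344238281), (51.962486267089844, 54.51695251464844), 13.100293159484863)
```

```bash
python3 -m crank '[{"x":-1.4,"y":-0.1,"z":0,"ax":0,"ay":0,"az":0,"grip":0},{"x":-2.8,"y":-0.2,"z":0,"ax":0,"ay":0,"az":0,"grip":0},{"x":-4.1,"y":-0.29,"z":0,"ax":0,"ay":0,"az":0,"grip":0},{"x":-5.22,"y":-0.29,"z":0,"ax":0,"ay":0,"az":0,"grip":0},{"x":-5.22,"y":-0.29,"z":1,"ax":0,"ay":0,"az":0,"grip":0}]'|sed -n 2p
python3 -m crank '[{"x":0,"y":0,"z":1.3,"ax":0,"ay":0,"az":0,"grip":0},{"x":0,"y":0,"z":2.1,"ax":0,"ay":0,"az":0,"grip":0},{"x":0,"y":0,"z":2.4,"ax":0,"ay":0,"az":0,"grip":0},{"x":0,"y":0,"z":2.4,"ax":0,"ay":0,"az":0,"grip":0}]'
python3 - <<'E'
from h import *
rel(.649,-.1215,.05,15.1)
p,z,c=shot('wrist'); P=cloud(z,c); p2,_,_=shot('scene')
q=P.reshape(-1,3); q=q[(q[:,2]>.047)&(q[:,2]<.065)&(np.hypot(q[:,0]-.647,q[:,1]+.121)<.033)]
print(len(q),np.median(q[:,2])); t=q[abs(q[:,2]-np.median(q[:,2]))<.004]
print(cv2.minEnclosingCircle((t[:,:2]*1000).astype(np.float32)),cv2.minAreaRect((t[:,:2]*1000).astype(np.float32)))
top(P,.647,-.121,.0395,.046,.018)
a=cv2.resize(p[180:400,160:400],(440,403)); b=cv2.resize(p2[160:225,225:285],(360,403))
cv2.imwrite('pics/w14.png',np.hstack([a,b])[:,:,::-1])
E
```

```text
ee_pos: [0.6483, -0.1259, 0.158]
t: 24.92
ee_pos: [0.6472, -0.1221, 0.061]
orientation: [-1.91, -2.493, 0.0]
wrist_force: [-0.1, 0.2, -1.4]
width: 0.0521
gripper_force: 63.4
t 24.93 tcp [ 0.6472 -0.1221  0.061 ] toolz [-0.001  0.    -1.   ] ty 15.1 q6 -0.63 units [0.   0.05 0.27]
az units -0.01
8577 0.05606662981100902
((645.6915283203125, -117.52906799316406), 31.548736572265625) ((645.1737060546875, -120.4013671875), (55.558433532714844, 55.901126861572266), 63.14704513549805)
top n 1395 z 0.0416 rect 648.9 -124.4 27.6 24.1 89.0 circ [ 646.7 -124.6] 14.4 mean [ 647.4 -121.2   41.7]
```

View pics/w14.png

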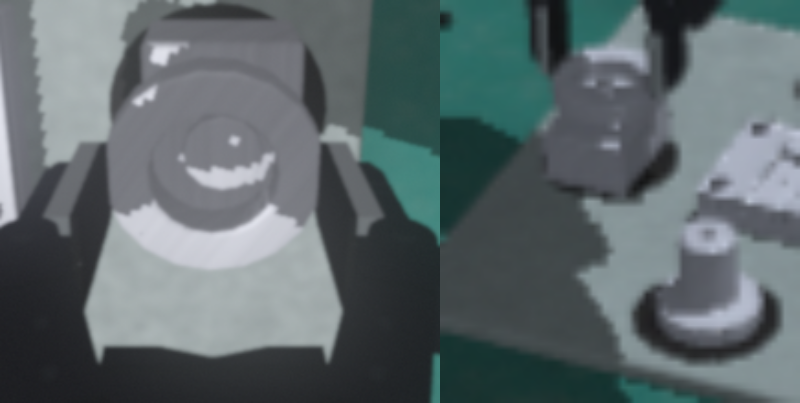

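The boss shows inside the ring's hole at (222,155). The ring needs about 2 mm along +tool y, then 7 mm down.

```bash
python3 -m crank '[{"x":0,"y":0.05,"z":0.04,"ax":0,"ay":0,"az":0,"grip":0},{"x":0,"y":0.05,"z":0.12,"ax":0,"ay":0,"az":0,"grip":0},{"x":0,"y":0.05,"z":0.17,"ax":0,"ay":0,"az":0,"grip":0},{"x":0,"y":0.05,"z":0.17,"ax":0,"ay":0,"az":0,"grip":0}]'
```

```text
t: 25.52
ee_pos: [0.6491, -0.1217, 0.0541]
orientation: [-1.911, -2.493, 0.0]
wrist_force: [-0.3, 0.2, -1.2]
width: 0.052
gripper_force: 63.4
```

```bash
python3 -m crank '[{"x":0,"y":0,"z":0.03,"ax":0,"ay":0,"az":0,"grip":0},{"x":0,"y":0,"z":0.05,"ax":0,"ay":0,"az":0,"grip":0}]'|sed -n 2,4p
python3 -m crank '[{"x":0,"y":0,"z":0,"ax":0,"ay":0,"az":0,"grip":0.8},{"x":0,"y":0,"z":0,"ax":0,"ay":0,"az":0,"grip":0.85},{"x":0,"y":0,"z":0,"ax":0,"ay":0,"az":0,"grip":0.85},{"x":0,"y":0,"z":-0.2,"ax":0,"ay":0,"az":0,"grip":0.9},{"x":0,"y":0,"z":-1.2,"ax":0,"ay":0,"az":0,"grip":1}]'|sed -n 2p
python3 -m crank '[{"x":-0.5,"y":0,"z":-1.5,"ax":0,"ay":0,"az":0,"grip":1},{"x":-1,"y":0,"z":-2.5,"ax":0,"ay":0,"az":0,"grip":1},{"x":-1,"y":0,"z":-2.7,"ax":0,"ay":0,"az":0,"grip":1},{"x":-1,"y":0,"z":-2.7,"ax":0,"ay":0,"az":0,"grip":1}]'|sed -n 2p
python3 - <<'E'
from h import *
p,z,c=shot('wrist','w15'); P=cloud(z,c)
top(P,.647,-.121,.0455,.055,.035); top(P,.647,-.121,.0395,.0445,.013); top(P,.647,-.121,.03,.0385,.05)
p2,z2,c2=shot('scene'); 
hsv=cv2.cvtColor(p2,cv2.COLOR_RGB2HSV); m=((hsv[:,:,1]>120)&((hsv[:,:,0]<8)|(hsv[:,:,0]>172))).astype(np.uint8); m[:285]=0; m[330:]=0; m[:,:120]=0; m[:,200:]=0
ct=np.vstack(cv2.findContours(m,0,2)[0]).reshape(-1,2); X=ray(c2,ct,.008)[:,:2]*1000
print('red',cv2.minAreaRect(X.astype(np.float32)))
P2=cloud(z2,c2); q=P2[285:330,130:190].reshape(-1,3); q=q[q[:,2]>.006]; r=cv2.minAreaRect((q[:,:2]*1000).astype(np.float32)); print('cutters',r)
rel(.5,.33,.2,15.1)
E
```

```text
ee_pos: [0.6494, -0.1217, 0.0533]
orientation: [1.911, 2.493, 0.0]
wrist_force: [-5.4, 1.8, 9.5]
ee_pos: [0.6481, -0.1213, 0.0991]
ee_pos: [0.6594, -0.1599, 0.2079]
top n 2149 z 0.0486 rect 647.1 -120.2 54.2 54.7 10.2 circ [ 646.6 -120.3] 27.9 mean [ 647.  -119.6   48.5]
top n 461 z 0.0416 rect 647.1 -121.2 20.6 20.6 60.7 circ [ 647.1 -121. ] 10.8 mean [ 647.2 -121.    41.6]
top n 948 z 0.0366 rect 647.6 -121.1 42.7 59.6 14.2 circ [ 647.5 -121.2] 36.1 mean [ 646.6 -118.8   36.6]
red ((501.3052062988281, 401.3384094238281), (104.68365478515625, 56.16099166870117), 88.87603759765625)
cutters ((498.6902770996094, 399.6690368652344), (116.58592987060547, 93.465576171875), 52.7077751159668)
t 27.0 tcp [ 0.6591 -0.1595  0.2066] toolz [-0.003  0.001 -1.   ] ty 15.1 q6 -0.67 units [12.85 -0.65  0.19]
az units 0.0
```

Ring is on and centred within 1 mm. Now the cutters.

```bash
python3 -m crank '[{"x":1.4,"y":0,"z":0,"ax":0,"ay":0,"az":0,"grip":1},{"x":2.9,"y":-0.1,"z":0,"ax":0,"ay":0,"az":0,"grip":1},{"x":4.4,"y":-0.2,"z":0,"ax":0,"ay":0,"az":0,"grip":1},{"x":5.9,"y":-0.3,"z":0,"ax":0,"ay":0,"az":0,"grip":1},{"x":7.3,"y":-0.3,"z":0,"ax":0,"ay":0,"az":0,"grip":1}]'|sed -n 2p
python3 -m crank '[{"x":1.4,"y":0,"z":0,"ax":0,"ay":0,"az":0,"grip":1},{"x":2.8,"y":-0.1,"z":0,"ax":0,"ay":0,"az":0,"grip":1},{"x":4.2,"y":-0.2,"z":0,"ax":0,"ay":0,"az":0,"grip":1},{"x":5.3,"y":-0.3,"z":0,"ax":0,"ay":0,"az":0,"grip":1},{"x":5.3,"y":-0.3,"z":0,"ax":0,"ay":0,"az":0,"grip":1}]'|sed -n 2p
python3 - <<'E'
from h import *
p,z,c=shot('wrist','w16'); P=cloud(z,c)
g=cv2.cvtColor(p,cv2.COLOR_RGB2HSV)
H=P[:,:,2]; notg=~((g[:,:,0]>70)&(g[:,:,0]<100)&(g[:,:,1]>60))
m=((H>.003)&(H<.03)&notg&(np.hypot(P[:,:,0]-.5,P[:,:,1]-.4)<.09)); q=P[m]
n,l,s,ce=cv2.connectedComponentsWithStats(m.astype(np.uint8)); i=1+np.argmax(s[1:,4]); q=P[l==i]
print(len(q),cv2.minAreaRect((q[:,:2]*1000).astype(np.float32)))
ct=max(cv2.findContours((l==i).astype(np.uint8),0,2)[0],key=len).reshape(-1,2)
X=ray(c,ct,.0065)[:,:2]*1000; print('plane',cv2.minAreaRect(X.astype(np.float32)))
red=(g[:,:,1]>110)&((g[:,:,0]<8)|(g[:,:,0]>172))&(l==i); print('red mean',P[red].mean(0),'grey mean',P[(l==i)&~red].mean(0))
rel(.5,.4,.012,15.1)
E
```

```text
ee_pos: [0.5704, 0.1208, 0.2071]
ee_pos: [0.5033, 0.3226, 0.2069]
3597 ((499.25830078125, 389.9884948730469), (126.81804656982422, 56.25111389160156), 87.6430435180664)
plane ((498.9960021972656, 390.1935729980469), (127.90235900878906, 55.90142059326172), 87.4056625366211)
red mean [0.51670319 0.42683268 0.01099005] grey mean [0.49622223 0.39153789 0.00983656]
t 28.3 tcp [0.5043 0.321  0.2071] toolz [-0.002 -0.001 -1.   ] ty 15.2 q6 0.11 units [1.94 0.43 4.87]
az units 0.02
```

View pics/w16.png

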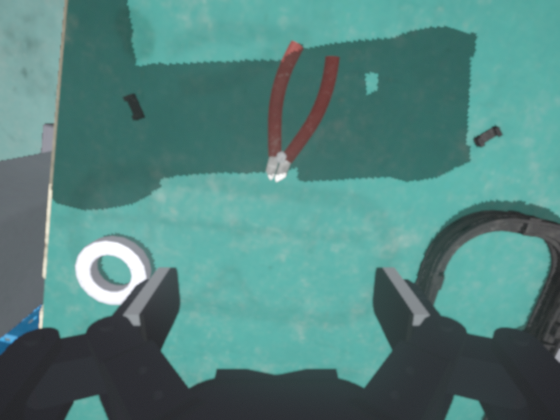

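Wrist view: the cutters' jaws are at (277,168) and the handle ends at (295,45) and (333,62). The rectangle measures 128x56 mm at 87.4°, centred at (499,390), which matches the given size.

```bash
python3 -m crank '[{"x":1,"y":0.33,"z":0.6,"ax":0,"ay":0,"az":1.8,"grip":1},{"x":1.71,"y":0.33,"z":1.8,"ax":0,"ay":0,"az":3.56,"grip":1},{"x":1.71,"y":0.33,"z":3.2,"ax":0,"ay":0,"az":3.56,"grip":1},{"x":1.71,"y":0.33,"z":4.4,"ax":0,"ay":0,"az":3.56,"grip":1},{"x":1.71,"y":0.33,"z":4.88,"ax":0,"ay":0,"az":3.56,"grip":1}]'|sed -n 2,4p
python3 -m crank '[{"x":0,"y":0,"z":0,"ax":0,"ay":0,"az":0,"grip":1},{"x":0,"y":0,"z":0,"ax":0,"ay":0,"az":0,"grip":0.7}]'|sed -n 2,5p
python3 -c "
from h import *
rel(.499,.3905,.0115,-2.6)"
```

```text
ee_pos: [0.4995, 0.3879, 0.01]
orientation: [-2.274, -2.166, 0.008]
wrist_force: [-0.6, 0.3, 0.7]
ee_pos: [0.5016, 0.3898, 0.0152]
orientation: [2.273, 2.167, 0.005]
wrist_force: [0.3, -0.5, -0.0]
width: 0.0699
t 29.18 tcp [0.5016 0.3898 0.0152] toolz [ 0.003  0.001 -1.   ] ty -2.8 q6 0.52 units [ 0.01 -0.07  0.09]
az units -0.03
```

```bash
python3 -m crank '[{"x":0,"y":-0.05,"z":0.06,"ax":0,"ay":0,"az":0,"grip":0.7},{"x":0,"y":-0.05,"z":0.06,"ax":0,"ay":0,"az":0,"grip":0},{"x":0,"y":-0.05,"z":0.06,"ax":0,"ay":0,"az":0,"grip":0},{"x":0,"y":-0.05,"z":0.06,"ax":0,"ay":0,"az":0,"grip":0},{"x":0,"y":-0.05,"z":0.06,"ax":0,"ay":0,"az":0,"grip":0}]'
python3 -m crank '[{"x":0,"y":0,"z":-0.2,"ax":0,"ay":0,"az":0,"grip":0},{"x":0,"y":0,"z":-1,"ax":0,"ay":0,"az":0,"grip":0},{"x":0,"y":0,"z":-2,"ax":0,"ay":0,"az":0,"grip":0},{"x":0,"y":0,"z":-3,"ax":0,"ay":0,"az":0,"grip":0},{"x":0,"y":0,"z":-3.8,"ax":0,"ay":0,"az":0,"grip":0}]'
python3 - <<'E'
from h import *
rel(.4785,-.21,.17,15.1)
p,z,c=shot('wrist','w17'); P=cloud(z,c); s=monitor.get_obs()['ee_pos']
q=P.reshape(-1,3); g=cv2.cvtColor(p,cv2.COLOR_RGB2HSV).reshape(-1,3)
red=(g[:,1]>110)&((g[:,0]<8)|(g[:,0]>172))&(abs(q[:,2]-s[2])<.04)
t=q[red]; print(len(t),np.percentile(t[:,2],[3,50,97]).round(4))
A=np.c_[t[:,:2]-t[:,:2].mean(0),np.ones(len(t))]; print('tilt',np.linalg.lstsq(A,t[:,2],rcond=None)[0].round(3))
E
```

```text
t: 29.8
ee_pos: [0.4988, 0.3901, 0.0125]
orientation: [2.273, 2.168, 0.003]
wrist_force: [-2.5, -2.2, 9.2]
width: 0.0487
gripper_force: 59.5
t: 30.42
ee_pos: [0.4984, 0.3898, 0.1649]
orientation: [2.273, 2.168, 0.002]
wrist_force: [0.4, -0.0, -0.9]
width: 0.0483
gripper_force: 61.0
t 30.43 tcp [0.4984 0.3898 0.1649] toolz [ 0.001  0.001 -1.   ] ty -2.7 q6 0.53 units [-15.     0.22  -0.14]
az units -3.56
88 [0.1603 0.1625 0.1637]
tilt [-0.048 -0.096  0.162]
```

View pics/w17.png

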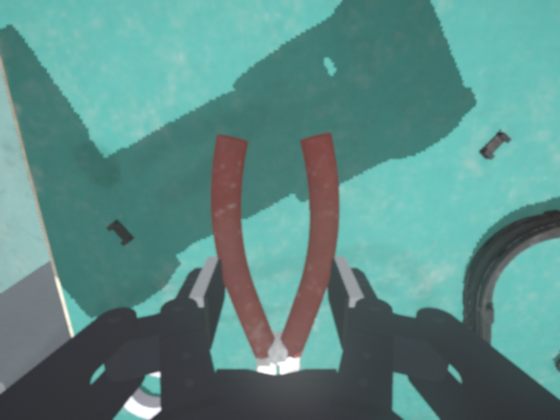

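The cutters are held symmetrically: handle ends at (232,140) and (318,137), jaws at (278,360). Carrying them to the strip, whose centre I work out as (457,-172).

```bash
python3 -m crank '[{"x":-1.4,"y":0,"z":0,"ax":0,"ay":0,"az":0,"grip":0},{"x":-2.8,"y":-0.1,"z":0,"ax":0,"ay":0,"az":0,"grip":0},{"x":-4.2,"y":-0.1,"z":0,"ax":0,"ay":0,"az":0,"grip":0},{"x":-5.6,"y":-0.2,"z":0,"ax":0,"ay":0,"az":0,"grip":0},{"x":-7,"y":-0.2,"z":0,"ax":0,"ay":0,"az":0,"grip":0}]'|sed -n 2p
python3 -m crank '[{"x":-1.4,"y":0,"z":0,"ax":0,"ay":0,"az":0,"grip":0},{"x":-2.8,"y":0,"z":0,"ax":0,"ay":0,"az":0,"grip":0},{"x":-4.2,"y":-0.1,"z":0,"ax":0,"ay":0,"az":-1,"grip":0},{"x":-5.6,"y":-0.1,"z":0,"ax":0,"ay":0,"az":-2.5,"grip":0},{"x":-7,"y":-0.15,"z":0,"ax":0,"ay":0,"az":-3.56,"grip":0}]'|sed -n 2p
python3 -m crank '[{"x":0,"y":0,"z":0.5,"ax":0,"ay":0,"az":0,"grip":0},{"x":0,"y":0,"z":1,"ax":0,"ay":0,"az":0,"grip":0},{"x":0,"y":0,"z":1,"ax":0,"ay":0,"az":0,"grip":0}]'|sed -n 2p
python3 -c "
from h import *
rel(.458,-.172,.04,15.1)"
```

```text
ee_pos: [0.4764, 0.1088, 0.1627]
ee_pos: [0.4573, -0.1707, 0.1628]
ee_pos: [0.457, -0.1686, 0.1218]
t 32.1 tcp [ 0.457  -0.1686  0.1218] toolz [-0.002  0.001 -1.   ] ty 15.1 q6 -0.86 units [-0.09  0.01  2.04]
az units -0.01
```

```bash
python3 -m crank '[{"x":-0.09,"y":0.01,"z":1,"ax":0,"ay":0,"az":0,"grip":0},{"x":-0.09,"y":0.01,"z":2,"ax":0,"ay":0,"az":0,"grip":0},{"x":-0.09,"y":0.01,"z":2.25,"ax":0,"ay":0,"az":0,"grip":0},{"x":-0.09,"y":0.01,"z":2.25,"ax":0,"ay":0,"az":0,"grip":0}]'|sed -n 2p
python3 - <<'E'
from h import *
rel(.458,-.172,.0225,15.1)
p,z,c=shot('wrist'); P=cloud(z,c); g=cv2.cvtColor(p,cv2.COLOR_RGB2HSV)
red=(g[:,:,1]>110)&((g[:,:,0]<8)|(g[:,:,0]>172)); q=P[red]; q=q[~np.isnan(q[:,0])]
ax=np.array([-.2605,.9655]); s=(q[:,:2]-[.457,-.1725])@ax; w=(q[:,:2]-[.457,-.1725])@[.9655,.2605]
far=s>s.max()-.02; print('handle end y',s.max().round(4),'x range',w[far].min().round(4),w[far].max().round(4),'z',q[far,2].mean())
gr=cv2.cvtColor(p,cv2.COLOR_RGB2GRAY); v,u=np.mgrid[0:420,0:560]; X=ray(c,np.stack([u,v],-1).reshape(-1,2),.01)
S=((X[:,:2]-[.457,-.1725])@ax).reshape(420,560); W=((X[:,:2]-[.457,-.1725])@[.9655,.2605]).reshape(420,560)
d=(gr<108)&~red&(v<250)&(abs(W)<.045)&(abs(S)<.09)&(S>.035)
print('strip end y',np.percentile(S[d],99).round(4),'x',np.percentile(W[d],[1,99]).round(4))
cv2.imwrite('pics/w18.png',p[:,:,::-1])
E
```

```text
ee_pos: [0.4595, -0.1725, 0.0336]
t 32.6 tcp [ 0.4595 -0.1725  0.0336] toolz [ 0.001 -0.    -1.   ] ty 15.1 q6 -0.86 units [ 0.02 -0.03  0.28]
az units -0.0
handle end y 0.0636 x range -0.0184 0.0265 z 0.030193382806518666
strip end y 0.0736 x [-0.0321  0.0319]
```

View pics/w18.png

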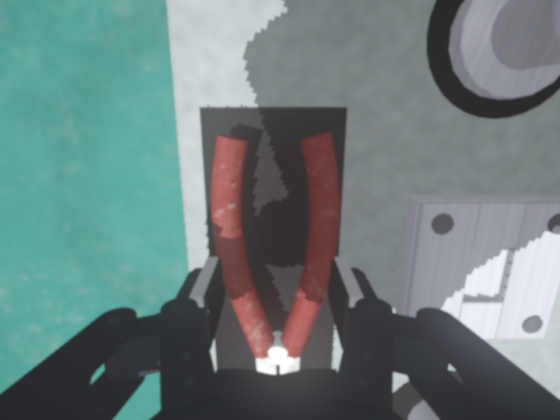

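The view shows the handles at columns 211–339, centred on the strip's 201–347, and the lengthwise margin is right. Lowering and releasing.

```bash
python3 -m crank '[{"x":0,"y":0,"z":0.12,"ax":0,"ay":0,"az":0,"grip":0},{"x":0,"y":0,"z":0.22,"ax":0,"ay":0,"az":0,"grip":0},{"x":0,"y":0,"z":0.27,"ax":0,"ay":0,"az":0,"grip":0},{"x":0,"y":0,"z":0.27,"ax":0,"ay":0,"az":0,"grip":0}]'
python3 -m crank '[{"x":0,"y":0,"z":0,"ax":0,"ay":0,"az":0,"grip":0.75},{"x":0,"y":0,"z":0,"ax":0,"ay":0,"az":0,"grip":0.75},{"x":0,"y":0,"z":0,"ax":0,"ay":0,"az":0,"grip":0.8},{"x":0,"y":0,"z":-0.2,"ax":0,"ay":0,"az":0,"grip":0.8},{"x":0,"y":0,"z":-1.2,"ax":0,"ay":0,"az":0,"grip":0.9}]'|sed -n 2p
python3 -m crank '[{"x":-0.7,"y":0,"z":-1.5,"ax":0,"ay":0,"az":0,"grip":1},{"x":-1.4,"y":0,"z":-3,"ax":0,"ay":0,"az":0,"grip":1},{"x":-1.6,"y":0,"z":-4,"ax":0,"ay":0,"az":0,"grip":1},{"x":-1.6,"y":0,"z":-4.2,"ax":0,"ay":0,"az":0,"grip":1},{"x":-1.6,"y":0,"z":-4.2,"ax":0,"ay":0,"az":0,"grip":1}]'|sed -n 2p
python3 - <<'E'
from h import *
p,z,c=shot('wrist','w19'); P=cloud(z,c)
top(P,.526,-.046,.016,.024); dark(p,c,.526,-.045)
top(P,.58,-.248,.045,.06); dark(p,c,.581,-.248); top(P,.647,-.121,.0455,.055,.035)
B=np.array([.5535,-.1465]); S=(P[:,:,:2]-B)@[-.2605,.9655]; W=(P[:,:,:2]-B)@[.9655,.2605]
g=cv2.cvtColor(p,cv2.COLOR_RGB2HSV); gr=g[:,:,2]
m=(P[:,:,2]>.0145)&(P[:,:,2]<.03)&(abs(W+.1)<.04)&(abs(S)<.09); q=P[m]
print('cut',m.sum(),cv2.minAreaRect((q[:,:2]*1000).astype(np.float32)),np.percentile(q[:,2],[5,95]))
Y=dark(p,c,.457,-.1725,.095,108)
E
```

```text
t: 33.15
ee_pos: [0.4592, -0.1724, 0.0226]
orientation: [1.911, 2.493, -0.0]
wrist_force: [-2.8, 1.9, 8.0]
width: 0.0483
gripper_force: 62.5
ee_pos: [0.4581, -0.1718, 0.0694]
ee_pos: [0.4754, -0.2338, 0.2377]
top n 933 z 0.0198 rect 527.4 -57.6 49.1 28.2 11.8 circ [525.6 -48.7] 24.6 mean [525.  -59.5  19.8]
dark ell [525.9 -56.9  54.   96.3] rect [531.5 -65.1  99.9  52.1] 15.4
top n 621 z 0.0482 rect 578.7 -248.9 35.0 34.8 11.8 circ [ 578.9 -248.7] 18.1 mean [ 578.3 -248.6   48.1]
dark ell [ 580.  -247.8   62.1   63.2] rect [ 576.8 -245.5   66.6   58.7] 50.2
top n 2004 z 0.0485 rect 646.5 -120.7 56.4 55.0 67.5 circ [ 646.8 -120.6] 28.5 mean [ 645.8 -120.2   48.5]
cut 3136 ((457.3639221191406, -172.24713134765625), (54.63502883911133, 127.30506896972656), 16.061628341674805) [0.01635702 0.02225305]
dark ell [ 456.5 -164.7   74.8  195.1] rect [ 461.3 -163.9   78.   161.1] 15.1
```

View pics/w19.png

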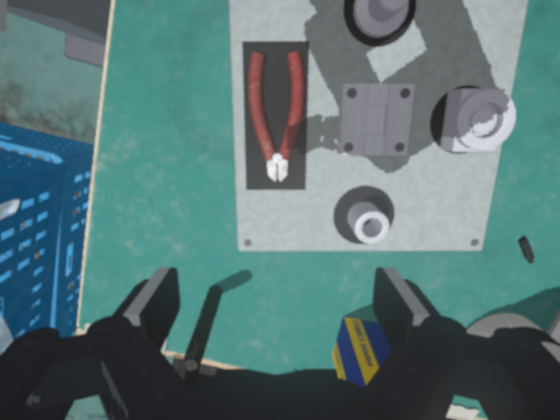

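Final view: the cutters lie on the strip at (277,115), 1 mm or less off centre and within 1° of lengthwise. The bush, the sleeve and the block with its ring stand on their discs, and the pen and carton are untouched. Handing in.

```bash
python3 -c "
from h import *
s=monitor.get_obs(); print(s['t'],s['wrist_force']); print(order.close_job())"
```

```text
34.45 [-0.30432143 -0.51024091 -0.38611341]
the job is handed in; nothing more can be done
None
```

The job was handed in at 34.5 s: all five parts were placed in the order asked, the ring on the block and the cutters each measured within about 1 mm of their marks, the bush and sleeve about 2 mm off theirs, and the carton and marker were not touched.

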